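Weigh a wheel cap on the counter balance

ROBOT

A 6-joint arm with a two-finger parallel gripper is mounted at the origin on a cart in front of the work surface, level with it; the furniture and walls round the work are solid. World frame = base frame: x ahead of the robot, y to its left, z up, the work surface at z = 0. Lengths are in m, angles in rad, forces in N, time in s.
With the tool pointing down it reaches from about 0.325 to 0.925 m from the base axis. Payload 3.1 kg.
Tool frame: the origin (TCP) lies midway between the tips of the shut fingers; the grasp point (between the pads) lies 19 mm behind it; x points along the fingers, y is the direction in which the jaws open and shut, and the axes are right-handed (so a half turn about x gives the same grasp; the last joint's range is limited). The gripper opens to 85 mm and grips with 20 to 120 N. Pads are 22 mm wide; open, the fingers measure 114 mm over their backs; the gripper's body (76 mm by 85 mm) begins 54 mm behind the grasp point. The pads swing forward as they close: fully open they stand 13 mm farther back than shut.
Start: joints at [1.177, 0.217, 1.613, -0, 1.311, -0.112], TCP at [0.174, 0.6, 0.231] pointing down, gripper open.
Joint ranges: [-2.75, 2.75], [-0.78, 2.1], [0.31, 2.55], [-1.13, 4.27], [0.13, 2.63], [-2.58, 2.58]. Speed limits (rad/s): [2.79, 2.79, 3.14, 3.14, 3.14, 3.14].

INTERFACE

Orientations are given as a unit quaternion [w, x, y, z].
In Python, from cell import arm gives the robot as it stands. The module is installed in compiled form; this text tells all that it offers. Calls block until the motion is done:
- arm.movep(position, orientation): joint-space move of the TCP to a pose.
- arm.move_linear(position, frame=None, v=0.15, until_force=None): straight line of the TCP; frame=None keeps the orientation; v is the mean speed in m/s. With until_force (N) it stops when the force on the tool has changed by that much, and returns True; else False.
- arm.set_joints(angles): joint-space move.
- arm.command_gripper(opening, newtons=None): finger opening in m; newtons is the grip in N (None keeps the last); returns when the fingers have stopped.
- arm.dwell(seconds).
- arm.ik(position, orientation): joint angles nearest the present ones, or None.
- arm.grab_frame(name): name is "side" or "top" or "wrist"; returns a dict with "image" (384x512x3 uint8, blue, green, red), "fx", "fy", "cx", "cy" (pixels), "k1" (the pictures are not rectified: a ray, as slopes to the right and down, at radius r is drawn at 1 + k1 r^2 times it, then the intrinsics apply), "T" (4x4, takes a point from camera to world coordinates); the wrist camera has in their place "mount" (4x4, takes a point from camera to tool coordinates, whose origin is the TCP and whose axes are the tool frame's). Camera axes: x right, y up, looking along -z (the intrinsics and any distortion apply to the point x, -y, -z); pixel columns grow to the right and rows downward; lengths in m; the calibration is good to about 2 mm. A picture is of the moment at which its call begins: read the wrist's pose just before it. There is no depth.
A pose or a line that the arm cannot do raises arm.IKError and nothing moves.
- arm.hand_in(): hands the job in, once; it reports no verdict.
Readings, each from a call of its own:
- arm.get_clock(): time.
- arm.get_qpos(): joint angles.
- arm.get_dq(): joint speeds.
- arm.get_effort(): joint torques, N m.
- arm.get_tcp_pos(): TCP position.
- arm.get_eef_rot(): TCP orientation.
- arm.get_wrist_force(): force on the tool from outside, world axes, zero at the start.
- arm.get_torque(): the same for the moment, N m.
- arm.get_gripper_width(): finger opening in m.
Only numpy, scipy, OpenCV 4.12 (cv2) and the standard library are available. Lean on these libraries where they do the work, as an engineer would, in place of code of your own. Each camera call takes 0.05 s, during which the arm holds its last target.

TASK

Weigh the chromed wheel cap in the left pan of the counter balance: put one brass ring weight, or both if one is too light, over the post of the right pan so that it rests flat, then push the sliding trim weight along its bar until the beam stays level by itself with the needle on the red middle mark. The bearings are delicate, so press and push on the balance and its weights only lightly (a few newtons), and leave the cap in its pan and the other things on the table alone.

Things in the scene. Friction and masses are not known exactly. Their poses are not given: they have to be found in the camera images.
- balance: green balance fixed to the table, base 130 x 240 mm, origin under its middle on the table; y along the beam to the left pan, x away from the robot. Beam pivot 75 mm up. Pans stand on the beam ends at y = +150 (left, cap) and -150 mm (right, weights) and stay horizontal. A white scale behind the beam reaches 167 mm up; the red needle is on its red middle mark when level.
- beam (a joint): beam tilt, rad: 0 level, positive = right pan down, stops at +-0.07, starts on -0.07. Tilt is proportional to the imbalance, about 4.2 mrad per mm of trim weight travel, so it leaves its stop only within 17 mm of the balance position. It settles in about 1.5 s once nothing touches it; while something pushes on the balance it does not show the weight. Level means within 0.015.
- slider (a joint): position of the sliding trim weight on its bar, m: 0 at mid bar, positive towards the right pan (along the balance's -y); hard end stops at -0.07 and +0.07. Slides with about 1.5 N friction (plus 8 N per m/s) and stays where it is left.
- slider_knob (a point): middle of the upright square knob (18 x 18 mm, reaching 19 mm above and below this point) of the brass trim weight (250 g). Under it is its block, 30 mm along the bar, top 18 mm below this point. The bar lies 120 mm in front (-x) of the beam, parallel to it. Nothing else within 40 mm at this height: two fingers can straddle the knob along the bar and push it either way.
- weight_pan_top (a point): centre of the flat top (120 mm disc) of the right pan, at the foot of its post, 100 mm above the table when the beam is level; the post is 12 mm thick, 52 mm high, tapering over the last 6 mm. The pan floats: it yields up to 21 mm downward under 2 to 5 N and is hard at the stop.
- load_pan_floor (a point): centre of the floor of the left pan, a 120 mm dish with an 8 mm rim, holding the cap
- wheel_cap: chromed round wheel cap, 100 mm across, 63 mm high, origin at the centre of its underside; stands in the left pan; its weight is unknown, about 215 to 460 g (either one or two ring weights with the trim weight in its travel can balance it)
- ring_a_centre (a point): centre of a brass ring weight (200 g): 48 mm outside diameter, 16 mm high, 15 mm bore through the middle, lying flat on the table on the right; this point is 8 mm above its underside. One ring does the same as 120 mm of trim weight travel
- ring_b_centre (a point): centre of the second ring weight, the same as the first
- tape: yellow tape measure, 66 x 76 x 34 mm, bystander, origin under its middle
- tin: open grey tin, 60 mm across and 45 mm high, bystander, origin under its middle
There are look-alikes about, which are no part of the job. What is shaped like the wheel_cap but black is not meant.

How it is judged:
By the outcome, as a careful person would: the job done as asked, in the order asked, and still so for the second after the job is handed in, with the robot touching nothing.
It also fails if it takes over 72 s, if anything falls off the work surface, if the arm or the gripper's body presses on something with over 40 N, if the wrist force passes 120 N, or if a joint passes its speed limit or range.

## Working session

There is one attempt and no reset: what is moved stays moved. The work goes in short steps, each a Python script; the robot and the scene stay as the last script left them, time stands still between calls to the robot, and variables do not carry over. Pictures are saved under pics/ and viewed, and the job is handed in when it is done.

```bash
mkdir -p pics; cat > h.py <<'E'
import numpy as np, cv2, pickle
from cell import arm
def grab(n,f=None):
    p=np.array(arm.get_tcp_pos()); q=np.array(arm.get_eef_rot())
    d=arm.grab_frame(n)
    if 'mount' in d:
        from scipy.spatial.transform import Rotation as R
        T=np.eye(4); T[:3,:3]=R.from_quat([q[1],q[2],q[3],q[0]]).as_matrix(); T[:3,3]=p
        d['T']=T@np.array(d['mount'])
    if f:
        cv2.imwrite(f'pics/{f}.png',d['image']); pickle.dump(d,open(f'pics/{f}.pkl','wb'))
    return d
def ray(d,u,v):
    K=np.array([[d['fx'],0,d['cx']],[0,d['fy'],d['cy']],[0,0,1.]])
    x,y=cv2.undistortPoints(np.array([[[u,v]]],float),K,np.array([d['k1'],0,0,0,0.]))[0,0]
    T=np.array(d['T']); w=T[:3,:3]@np.array([x,-y,-1.]); return T[:3,3],w/np.linalg.norm(w)
def onz(d,u,v,z):
    o,w=ray(d,u,v); return o+w*(z-o[2])/w[2]
def tri(rs):
    A=np.zeros((3,3));b=np.zeros(3)
    for o,w in rs:
        P=np.eye(3)-np.outer(w,w);A+=P;b+=P@o
    return np.linalg.solve(A,b)
def proj(d,p):
    T=np.array(d['T']); c=T[:3,:3].T@(np.array(p)-T[:3,3]); x,y=c[0]/-c[2],-c[1]/-c[2]
    s=1+d['k1']*(x*x+y*y); return d['fx']*x*s+d['cx'],d['fy']*y*s+d['cy']
E
python3 - <<'E'
from h import *
for n in ['side','top','wrist']:
    d=grab(n,n+'0'); print(n,d['fx'],d['k1'],np.round(d['T'],3).tolist())
print(arm.get_clock(),arm.get_tcp_pos(),arm.get_eef_rot())
E
```

```text
side 396.64848070682945 -0.09466179551935336 [[0.943, 0.136, -0.305, 0.018], [-0.334, 0.413, -0.847, -1.435], [0.011, 0.9, 0.435, 0.8], [0.0, 0.0, 0.0, 1.0]]
top 399.0241185478031 -0.04728251982887823 [[-0.006, 0.995, -0.102, 0.373], [-1.0, -0.006, -0.004, -0.078], [-0.005, 0.102, 0.995, 1.288], [0.0, 0.0, 0.0, 1.0]]
wrist 288.10264454002356 0.013710334272826624 [[0.279, -0.927, -0.25, 0.111], [0.96, 0.268, 0.075, 0.618], [-0.003, -0.261, 0.965, 0.373], [0.0, 0.0, 0.0, 1.0]]
0.15 [0.1735573  0.59975871 0.23024913] [ 0.69993475  0.09866542  0.7002589  -0.09996977]
```

View pics/side0.png

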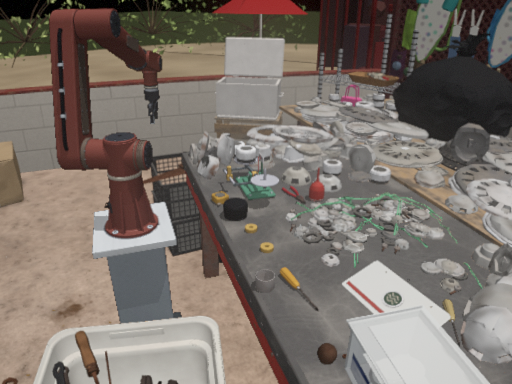

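View pics/top0.png

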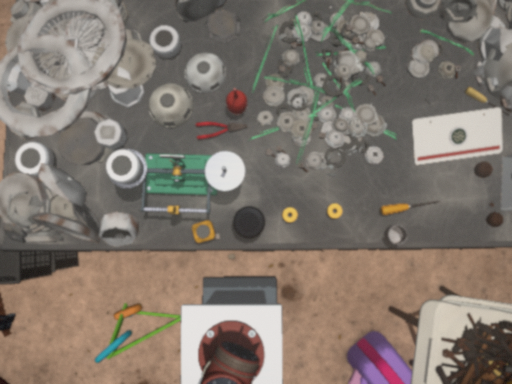

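View pics/wrist0.png

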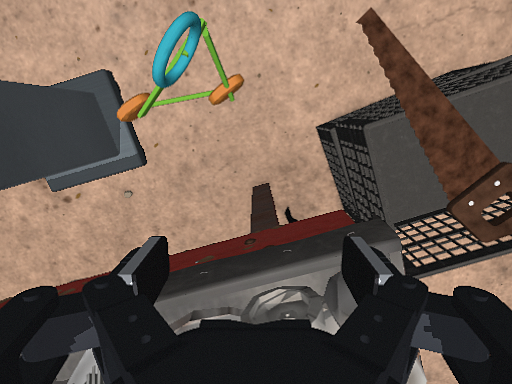

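```bash
python3 - <<'E'
import cv2
t=cv2.imread('pics/top0.png');s=cv2.imread('pics/side0.png')
cv2.imwrite('pics/c1.png',cv2.resize(t[140:250,95:255],None,fx=5,fy=5,interpolation=2))
cv2.imwrite('pics/c2.png',cv2.resize(s[130:290,180:340],None,fx=3.75,fy=3.75,interpolation=2))
cv2.imwrite('pics/c3.png',cv2.resize(t[190:250,230:420],None,fx=4,fy=4,interpolation=2))
E
```

```text
(no output)
```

View pics/c1.png

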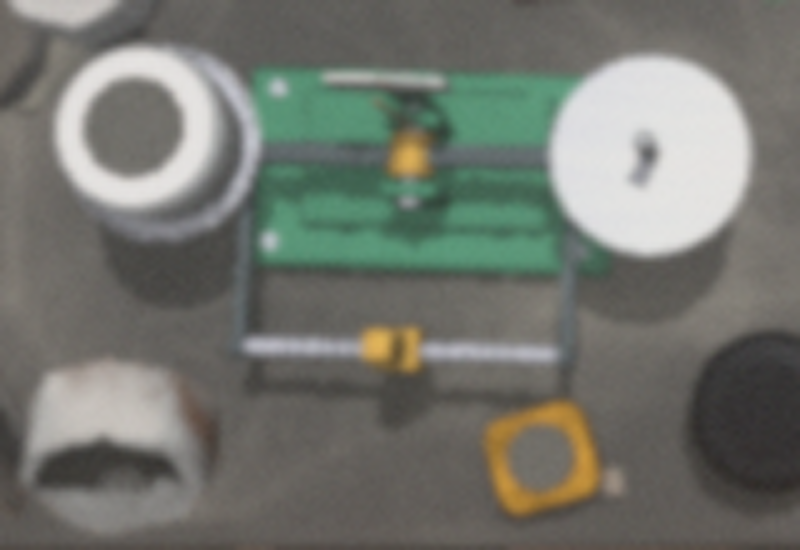

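View pics/c2.png

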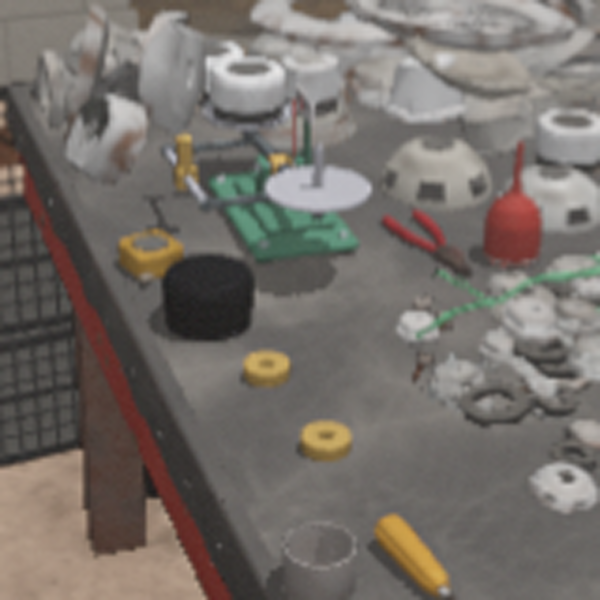

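View pics/c3.png

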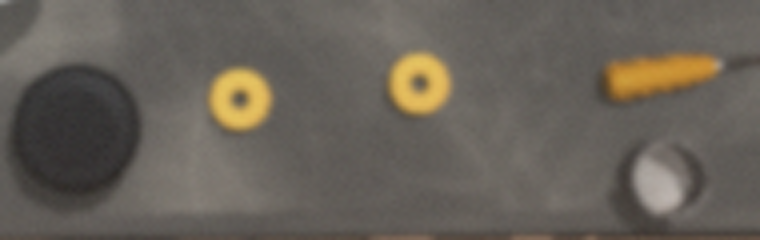

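```bash
python3 - <<'E'
from h import *
t=pickle.load(open('pics/top0.pkl','rb'));s=pickle.load(open('pics/side0.pkl','rb'))
def blobs(d,lo,hi,roi,mn=8):
    x0,y0,x1,y1=roi
    h=cv2.cvtColor(d['image'],cv2.COLOR_BGR2HSV); m=cv2.inRange(h,lo,hi); k=np.zeros_like(m);k[y0:y1,x0:x1]=m[y0:y1,x0:x1]
    n,l,st,c=cv2.connectedComponentsWithStats(k)
    return [(c[i].round(2),st[i][:5]) for i in range(1,n) if st[i][4]>=mn]
ty=blobs(t,(18,110,110),(35,255,255),(140,150,420,250));sy=blobs(s,(18,110,110),(35,255,255),(200,150,310,290))
for b in ty: print('top',b, onz(t,*b[0],.012).round(4))
for b in sy: print('side',b, onz(s,*b[0],.010).round(4))
w=blobs(t,(0,0,190),(180,40,255),(195,145,250,200))
for b in w: print('pan',b, onz(t,*b[0],.1105).round(4))
w=blobs(s,(0,0,150),(180,40,255),(245,165,285,195))
for b in w: print('span',b, onz(s,*b[0],.1105).round(4))
# bar
for uv in [(95+245/5,140+345/5),(95+565/5,140+353/5)]: print('bar',onz(t,*uv,.1).round(4))
for uv in [(95+250/5,140+153/5),(95+550/5,140+155/5)]: print('beam',onz(t,*uv,.075).round(4))
g=blobs(t,(55,60,40),(95,255,255),(140,145,215,200))
for b in g: print('green',b,onz(t,*b[0],.01).round(4))
E
```

```text
top (array([176.25, 170.77]), array([173, 167,   8,   8,  52], dtype=int32)) [0.5795 0.1749 0.012 ]
top (array([334.17, 210.78]), array([327, 204,  15,  15, 179], dtype=int32)) [ 0.4466 -0.3332  0.012 ]
top (array([393.92, 208.14]), array([382, 204,  27,  10, 158], dtype=int32)) [ 0.4536 -0.5264  0.012 ]
top (array([173.08, 209.21]), array([168, 206,  11,   9,  77], dtype=int32)) [0.4548 0.1834 0.012 ]
top (array([289.52, 214.42]), array([282, 207,  16,  16, 182], dtype=int32)) [ 0.4359 -0.1899  0.012 ]
top (array([203.22, 231.09]), array([192, 220,  23,  23, 246], dtype=int32)) [0.3844 0.0859 0.012 ]
side (array([228.75, 172.48]), array([227, 166,   6,  14,  44], dtype=int32)) [0.4996 0.3652 0.01  ]
side (array([253.8, 172. ]), array([252, 171,   5,   4,  10], dtype=int32)) [0.6228 0.3316 0.01  ]
side (array([219.89, 197.57]), array([212, 191,  17,  13, 105], dtype=int32)) [0.3859 0.1028 0.01  ]
side (array([250.61, 227.94]), array([245, 224,  12,   9,  90], dtype=int32)) [ 0.4331 -0.1877  0.01  ]
side (array([266.55, 247.17]), array([261, 243,  12,  10, 103], dtype=int32)) [ 0.4451 -0.3315  0.01  ]
side (array([288.97, 276.7 ]), array([280, 267,  19,  21, 178], dtype=int32)) [ 0.4539 -0.5126  0.01  ]
pan (array([224.74, 170.44]), array([ 206,  152,   39,   39, 1152], dtype=int32)) [0.5635 0.0101 0.1105]
span (array([264.43, 179.91]), array([251, 174,  28,  12, 253], dtype=int32)) [0.561  0.0109 0.1105]
bar [0.4503 0.2529 0.1   ]
bar [0.4444 0.0607 0.1   ]
beam [0.5706 0.2594 0.075 ]
beam [0.568  0.0736 0.075 ]
green (array([158.89, 161.73]), array([145, 153,  31,  16, 331], dtype=int32)) [0.6101 0.2326 0.01  ]
green (array([193.66, 161.31]), array([177, 155,  33,  15, 351], dtype=int32)) [0.6105 0.1189 0.01  ]
green (array([176.51, 183.59]), array([ 146,  173,   62,   22, 1167], dtype=int32)) [0.5379 0.1738 0.01  ]
green (array([213.  , 192.29]), array([211, 190,   4,   5,  14], dtype=int32)) [0.5088 0.0554 0.01  ]
```

```bash
cat >> h.py <<'E'
from scipy.spatial.transform import Rotation as R
def ori(yaw=0,tilt=0,flip=1):
    """tool x down tilted fwd by tilt; tool y = flip*world y, yawed about z by yaw"""
    x=np.array([np.sin(tilt),0,-np.cos(tilt)]); y=np.array([0,flip,0.]); z=np.cross(x,y)
    r=R.from_euler('z',yaw)*R.from_matrix(np.c_[x,y,z]); q=r.as_quat(); return [q[3],q[0],q[1],q[2]]
E
python3 - <<'E'
from h import *
w=pickle.load(open('pics/wrist0.pkl','rb'));print(np.round(w['mount'],3))
t=pickle.load(open('pics/top0.pkl','rb'));s=pickle.load(open('pics/side0.pkl','rb'))
k=tri([ray(t,173.08,209.21),ray(s,228.75,172.48)]);print('knob',k)
c=tri([ray(t,224.74,170.44),ray(s,264.43,179.91)]);print('pan',c)
for f in (1,-1):
  for p in ([.435,-.19,.2],[.446,-.332,.2],[.5625,.0105,.2]):
    q=arm.ik(p,ori(0,0,f));print(f,p,None if q is None else np.round(q,2))
  for ti in (.3,.5,.7,.85,1.):
    q=arm.ik([.445,.18,.1],ori(0,ti,f));print('tilt',ti,f,None if q is None else np.round(q,2))
E
```

```text
[[ 0.001  0.262 -0.965 -0.143]
 [ 1.     0.     0.001  0.   ]
 [ 0.    -0.965 -0.262 -0.065]
 [ 0.     0.     0.     1.   ]]
knob [0.44791272 0.16628112 0.09709332]
pan [0.56221579 0.01044665 0.11068468]
1 [0.435, -0.19, 0.2] [-0.56 -0.08  1.99 -0.    1.23 -2.13]
1 [0.446, -0.332, 0.2] [-0.77  0.1   1.81 -0.    1.23 -2.34]
1 [0.5625, 0.0105, 0.2] [-0.11  0.11  1.79 -0.    1.24 -1.68]
tilt 0.3 1 [ 0.29 -0.09  2.24 -0.13  0.71 -1.19]
tilt 0.5 1 [ 0.34 -0.17  2.36 -0.34  0.5  -0.97]
tilt 0.7 1 [ 0.4  -0.19  2.47 -0.9   0.32 -0.39]
tilt 0.85 1 None
tilt 1.0 1 None
-1 [0.435, -0.19, 0.2] [-0.56 -0.08  1.99 -0.    1.23  1.01]
-1 [0.446, -0.332, 0.2] [-0.77  0.1   1.81 -0.    1.23  0.8 ]
-1 [0.5625, 0.0105, 0.2] [-0.11  0.11  1.79 -0.    1.24  1.46]
tilt 0.3 -1 [ 0.29 -0.09  2.24 -0.13  0.71  1.95]
tilt 0.5 -1 [ 0.34 -0.17  2.36 -0.34  0.5   2.18]
tilt 0.7 -1 None
tilt 0.85 -1 None
tilt 1.0 -1 None
```

```bash
python3 - <<'E'
from h import *
arm.movep([.434,-.189,.17],ori(0,0,-1))
arm.command_gripper(.07,20)
d=grab('wrist','w1'); print(arm.get_clock(),arm.get_tcp_pos(),proj(d,[.434,-.189,.016]),arm.get_wrist_force())
E
```

```text
3.4333 [ 0.43408171 -0.18882641  0.16998898] (np.float64(254.88498344550774), np.float64(180.30976484982068)) [ 0.68780131  0.05613763 -0.94863841]
```

View pics/w1.png

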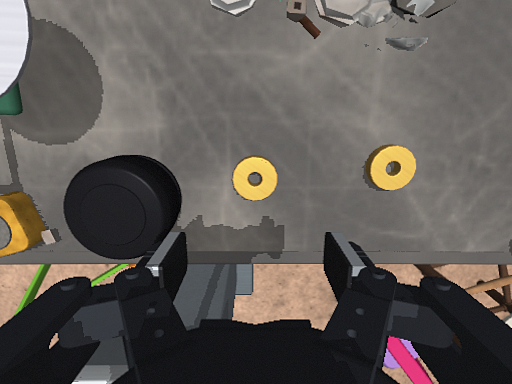

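```bash
cat >> h.py <<'E'
def rings(d,lo=(18,110,90),hi=(35,255,255),mn=400,roi=None):
    h=cv2.cvtColor(d['image'],cv2.COLOR_BGR2HSV); m=cv2.inRange(h,lo,hi)
    if roi is not None:
        k=np.zeros_like(m); x0,y0,x1,y1=roi; k[y0:y1,x0:x1]=m[y0:y1,x0:x1]; m=k
    cs,hi_=cv2.findContours(m,cv2.RETR_CCOMP,cv2.CHAIN_APPROX_NONE)
    out=[]
    for i,c in enumerate(cs):
        if hi_[0][i][3]<0 and cv2.contourArea(c)>mn:
            j=hi_[0][i][2]; hole=None;best=0
            while j>=0:
                M=cv2.moments(cs[j])
                if M['m00']>best: best=M['m00'];hole=(M['m10']/M['m00'],M['m01']/M['m00'])
                j=hi_[0][j][0]
            M=cv2.moments(cv2.convexHull(c)); out.append(((M['m10']/M['m00'],M['m01']/M['m00']),hole,best,cv2.contourArea(c)))
    return out
E
python3 - <<'E'
from h import *
d=pickle.load(open('pics/w1.pkl','rb'))
for o,h,b,a in rings(d):
    print(np.round(o,1),h,b,a,onz(d,*o,.011).round(4), h and onz(d,*h,.014).round(4))
E
```

```text
[ 18.3 223.4] (19.71698113207547, 206.59119496855342) 26.5 1762.5 [0.3839 0.0729 0.011 ] [0.4044 0.0647 0.014 ]
[254.4 177.7] (254.78486997635932, 177.54373522458627) 141.0 1517.5 [ 0.4358 -0.1885  0.011 ] [ 0.4365 -0.1889  0.014 ]
[392.  166.7] (392.70642201834863, 167.0163098878695) 163.5 1593.0 [ 0.4475 -0.3338  0.011 ] [ 0.4477 -0.3332  0.014 ]
```

```bash
python3 - <<'E'
from h import *
q=ori(0,0,-1)
arm.move_linear([.4362,-.1887,.03],v=.2)
print(arm.move_linear([.4362,-.1887,.001],v=.08,until_force=6), arm.get_tcp_pos())
arm.command_gripper(.0,40); print(arm.get_gripper_width())
arm.move_linear([.4362,-.1887,.1],v=.2)
arm.movep([.5622,.0104,.27],q)
d=grab('wrist','w2'); print(arm.get_clock(),arm.get_tcp_pos(),proj(d,[.5622,.0104,.1627]),arm.get_wrist_force(),arm.get_gripper_width())
E
```

```text
False [ 0.43619549 -0.1886909   0.00100096]
0.046530665874313044
6.95 [0.56076075 0.00935169 0.26763918] (np.float64(253.71278163242874), np.float64(190.4967206887541)) [ 0.06843638 -0.46849634 -1.96197006] 0.04669624556998775
```

View pics/w2.png

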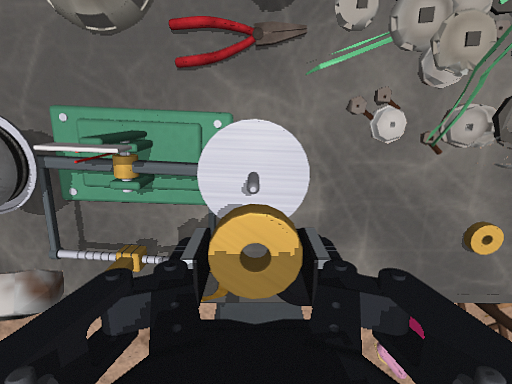

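```bash
python3 - <<'E'
from h import *
d=grab('wrist','w3');print(arm.get_tcp_pos())
cv2.imwrite('pics/c4.png',cv2.resize(d['image'][150:310,190:330],None,fx=4,fy=3.7,interpolation=2))
print(proj(d,[.5622,.0104,.1627]),rings(d))
E
```

```text
[0.56083647 0.00922354 0.2677711 ]
(np.float64(253.44225169025947), np.float64(190.39601007069876)) [((486.59578804347825, 239.19157608695653), (486.77628635346747, 239.3780760626398), 74.5, 717.0), ((251.60689702174062, 256.41518435221155), (254.89224234294656, 256.9418734630002), 745.5, 6691.5), ((124.11270003404834, 166.89751447054817), None, 0, 405.0)]
```

View pics/c4.png

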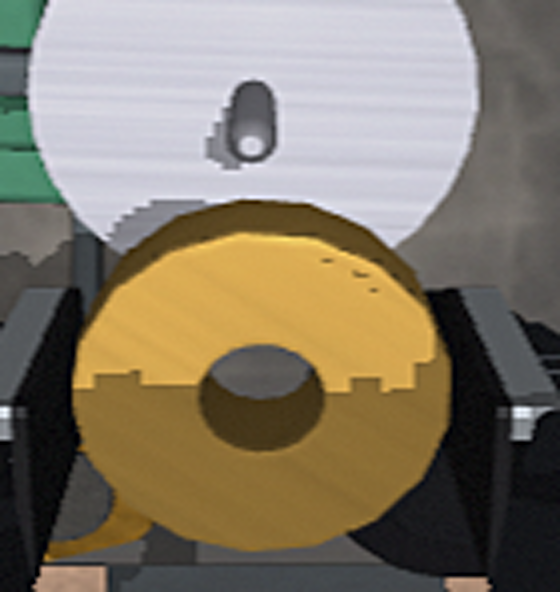

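```bash
python3 - <<'E'
from h import *
d=pickle.load(open('pics/w3.pkl','rb'))
t=d['T'][:3,3]; print('cam',t)
for c in [(253,189.5)]: print('post',onz(d,*c,.1627))
print('ring',onz(d,255.2,257.1,.2828), onz(d,255.2,257.1,.2848))
h=cv2.cvtColor(d['image'],cv2.COLOR_BGR2HSV)
E
```

```text
cam [0.62879925 0.00911502 0.41000815]
post [0.56302493 0.01079019 0.1627    ]
ring [0.56082006 0.00902449 0.2828    ] [0.56188885 0.00902591 0.2848    ]
```

```bash
python3 - <<'E'
from h import *
T=np.array([.5628,.0107,.185])
cmd=T+[.0014,.0012,.0023]
arm.move_linear(cmd.tolist(),v=.15)
p=np.array(arm.get_tcp_pos());print(p, arm.get_wrist_force(),arm.get_clock())
d=grab('wrist','w4')
p=np.array(arm.get_tcp_pos());print(p)
cv2.imwrite('pics/c5.png',cv2.resize(d['image'][150:310,190:330],None,fx=4,fy=3.7,interpolation=2))
print(proj(d,[.563,.0108,.1627]),proj(d,[.563,.0108,.1567]))
E
```

```text
[0.56468684 0.01156525 0.1878648 ] [ 1.2082376   0.95877397 -1.85639025] 7.7
[0.5652884  0.01156979 0.18872906]
(np.float64(255.8060808513226), np.float64(228.62601689202563)) (np.float64(255.77398631115398), np.float64(225.06136791529264))
```

View pics/c5.png

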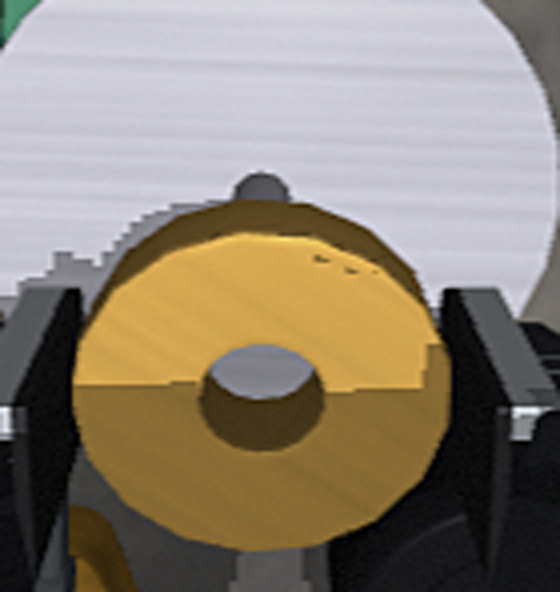

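```bash
python3 - <<'E'
from h import *
T=np.array([.5628,.0107,.172])
arm.move_linear(T.tolist(),v=.1); arm.dwell(.3)
p=np.array(arm.get_tcp_pos());print(p,arm.get_wrist_force())
r=arm.move_linear([.5628,.0107,.145],v=.04,until_force=3); print(r,arm.get_tcp_pos(),arm.get_wrist_force())
if not r:
    r=arm.move_linear([.5628,.0107,.1125],v=.06,until_force=3); print(r,arm.get_tcp_pos(),arm.get_wrist_force())
d=grab('wrist','w5');print(arm.get_clock())
E
```

```text
[0.56320459 0.01068962 0.1726173 ] [ 0.90879144  0.40946682 -2.62502329]
False [0.56291739 0.01096093 0.14472217] [ 2.29493557  2.7530317  -4.03489418]
True [0.5629077  0.0110988  0.14275073] [ 1.42419413  0.65619024 -1.14937981]
9.4333
```

View pics/w5.png

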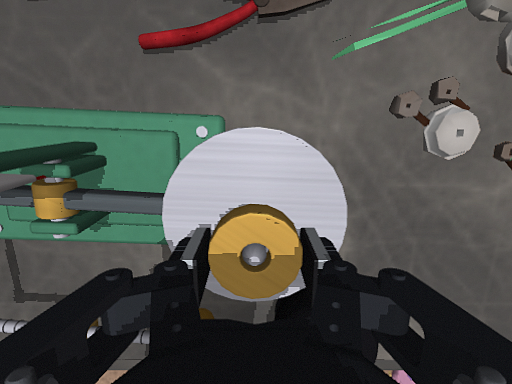

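```bash
python3 - <<'E'
from h import *
r=arm.move_linear([.5628,.0107,.1125],v=.06,until_force=5); print(r,arm.get_tcp_pos(),arm.get_wrist_force())
if r:
    r=arm.move_linear([.5628,.0107,.1125],v=.06,until_force=5); print(r,arm.get_tcp_pos(),arm.get_wrist_force())
arm.dwell(.1); print(arm.get_tcp_pos(),arm.get_wrist_force())
d=grab('wrist','w6');print(arm.get_clock())
E
```

```text
False [0.56293045 0.01103802 0.11253936] [1.87465658 2.60742319 0.47626018]
[0.56288933 0.0110381  0.11265144] [ 2.42646464  3.62607353 -1.23763769]
10.225
```

View pics/w6.png

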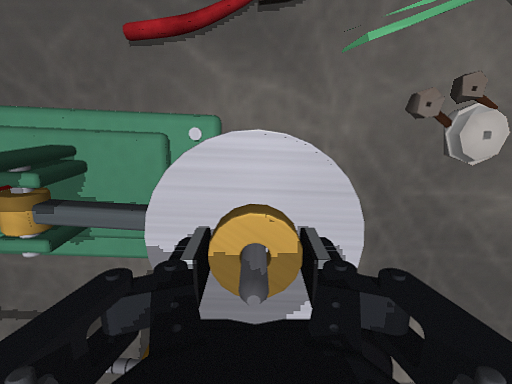

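```bash
python3 - <<'E'
from h import *
arm.command_gripper(.064,40)
arm.move_linear([.5628,.0107,.125],v=.1)
arm.move_linear([.5628,.0107,.215],v=.3)
arm.movep([.435,.162,.19],ori(0,.5,-1))
arm.dwell(.3)
d=grab('wrist','w7');grab('side','s7');print(arm.get_clock(),arm.get_tcp_pos(),arm.get_wrist_force())
E
```

```text
12.5 [0.43580084 0.16156166 0.19029153] [-0.4671629  -0.17336207 -0.61198446]
```

View pics/w7.png

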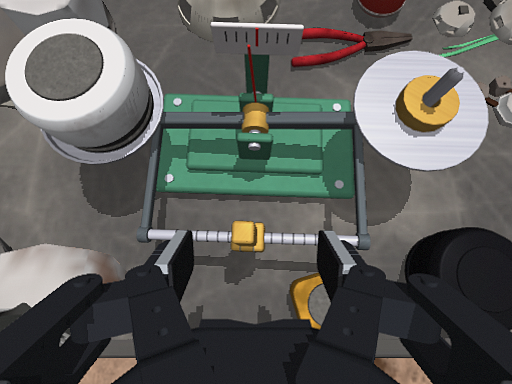

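```bash
python3 - <<'E'
import cv2
s=cv2.imread('pics/s7.png')
cv2.imwrite('pics/c7.png',cv2.resize(s[130:220,200:310],None,fx=7,fy=6.5,interpolation=2))
E
```

```text
(no output)
```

View pics/c7.png

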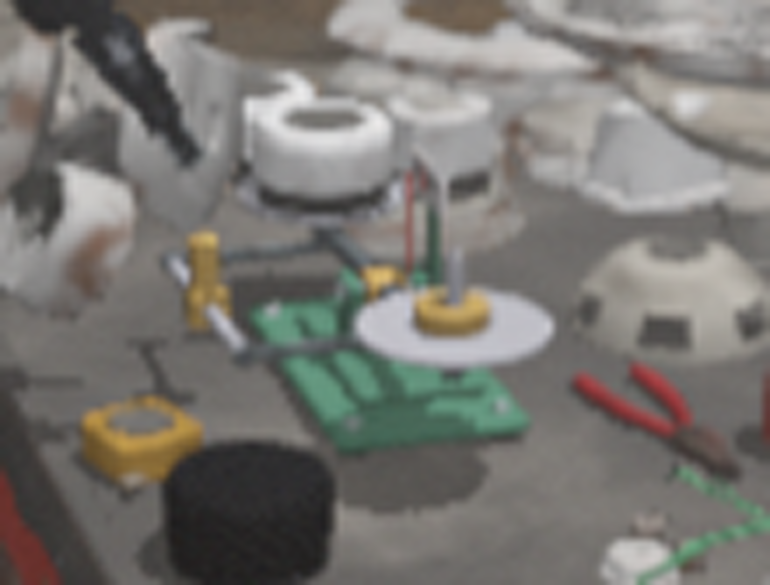

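```bash
python3 - <<'E'
from h import *
d=pickle.load(open('pics/w7.pkl','rb'))
cv2.imwrite('pics/c8.png',cv2.resize(d['image'][10:160,190:330],None,fx=4,fy=4,interpolation=2))
# brass knob top
for r in rings(d,mn=100): print(r[0],r[3])
cv2.imwrite('pics/c9.png',cv2.resize(d['image'][200:270,210:290],None,fx=7,fy=7,interpolation=2))
E
```

```text
(309.1521525732716, 299.59346515215253) 669.5
(247.36910658594752, 235.7310585213722) 698.5
(254.82200382200378, 116.6036036036036) 496.5
(430.83297897472244, 99.94739743286873) 1604.0
```

View pics/c8.png

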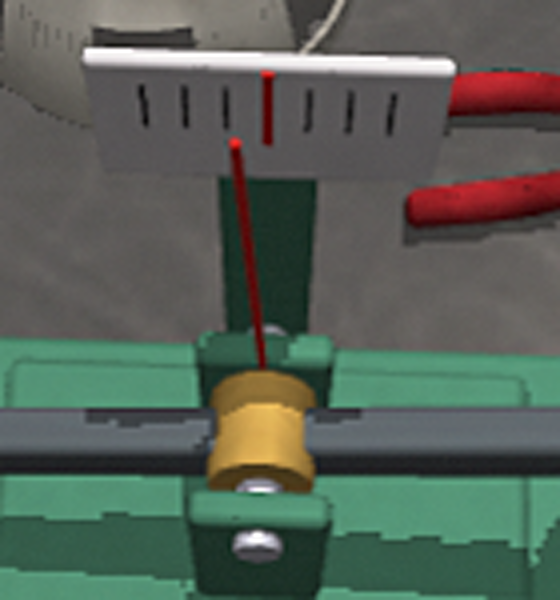

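View pics/c9.png

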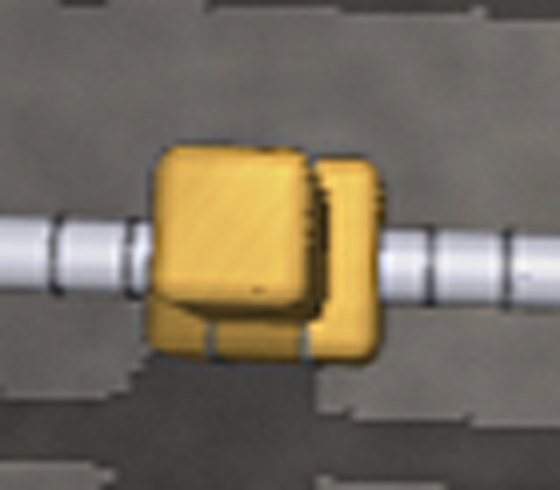

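```bash
cat >> h.py <<'E'
def onx(d,u,v,x):
    o,w=ray(d,u,v); return o+w*(x-o[0])/w[0]
E
python3 - <<'E'
from h import *
d=pickle.load(open('pics/w7.pkl','rb'))
for x in (.56,.575):
    a=onx(d,255.75,102.5,x);b=onx(d,249,45.75,x);m=onx(d,257,45.75,x+.015);print(a,b,m,np.arctan2(b[1]-a[1],b[2]-a[2]))
for uv in [(210+7.*0+232/7,200+225/7)]: print('knobtop',onz(d,*uv,.125),onz(d,*uv,.115))
# bar ends
print('bar',onz(d,147,234,.088),onz(d,362,242,.08))
s0=pickle.load(open('pics/side0.pkl','rb'));s7=pickle.load(open('pics/s7.pkl','rb'))
for s in (s0,s7):
    g=cv2.inRange(cv2.cvtColor(s['image'],cv2.COLOR_BGR2HSV),(0,0,150),(180,45,255)); 
    print([ (np.where(g[165:195,c])[0].min()+165,np.where(g[165:195,c])[0].max()+165) for c in range(254,278,3)])
    print([s['image'][170:190,c,1].tolist() for c in (256,272)])
E
```

```text
[0.56       0.16020476 0.12457104] [0.56       0.16468496 0.19136585] [0.575      0.15943717 0.17368966] 0.06697381004907675
[0.575      0.16008144 0.09935647] [0.575      0.16506808 0.17370163] [0.59       0.15924842 0.15602422] 0.06697381004907665
knobtop [0.44910372 0.17022353 0.125     ] [0.45008302 0.17062454 0.115     ]
bar [0.45133422 0.25758835 0.088     ] [0.44435848 0.0631312  0.08      ]
[(np.int64(176), np.int64(183)), (np.int64(175), np.int64(184)), (np.int64(174), np.int64(185)), (np.int64(174), np.int64(185)), (np.int64(175), np.int64(185)), (np.int64(175), np.int64(185)), (np.int64(175), np.int64(192)), (np.int64(176), np.int64(183))]
[[106, 117, 127, 111, 111, 174, 193, 192, 190, 190, 190, 188, 190, 189, 167, 142, 140, 121, 102, 98], [107, 105, 102, 104, 110, 154, 181, 188, 187, 187, 187, 187, 188, 188, 181, 146, 108, 103, 105, 115]]
[(np.int64(168), np.int64(183)), (np.int64(175), np.int64(185)), (np.int64(174), np.int64(185)), (np.int64(182), np.int64(185)), (np.int64(165), np.int64(185)), (np.int64(175), np.int64(185)), (np.int64(175), np.int64(192)), (np.int64(176), np.int64(184))]
[[109, 121, 132, 112, 115, 177, 196, 194, 193, 195, 193, 193, 192, 192, 171, 147, 142, 125, 104, 98], [110, 107, 106, 106, 115, 158, 186, 191, 191, 191, 190, 191, 190, 192, 184, 151, 110, 105, 108, 116]]
```

```bash
python3 - <<'E'
from h import *
d=pickle.load(open('pics/w7.pkl','rb'));s=pickle.load(open('pics/s7.pkl','rb'));t=pickle.load(open('pics/top0.pkl','rb'))
for rs in ([ray(d,243.1,232.1),ray(s,229,167)],[ray(d,243.1,232.1),ray(t,95+378/5,140+347/5)],[ray(d,243.1,232.1),ray(s,229,167),ray(t,95+378/5,140+347/5)]): print(tri(rs))
for ti in (.2,.3,.4,.5):
  print(ti,[None if (q:=arm.ik([.449,y,.1],ori(0.03,ti,-1))) is None else np.round(q,2).tolist() for y in (.09,.17,.23)])
E
```

```text
[0.44932786 0.17039914 0.12202545]
[0.44916622 0.17052985 0.11180217]
[0.4485116  0.16920905 0.12235336]
0.2 [[0.05, -0.11, 2.24, -0.0, 0.81, 1.59], [0.24, -0.05, 2.18, -0.06, 0.81, 1.82], [0.38, 0.02, 2.12, -0.09, 0.82, 1.97]]
0.3 [[0.05, -0.16, 2.3, -0.01, 0.7, 1.59], [0.26, -0.1, 2.24, -0.1, 0.7, 1.87], [0.4, -0.03, 2.18, -0.16, 0.71, 2.05]]
0.4 [[0.05, -0.22, 2.37, -0.01, 0.59, 1.6], [0.28, -0.14, 2.31, -0.17, 0.59, 1.94], [0.43, -0.07, 2.24, -0.26, 0.61, 2.16]]
0.5 [[0.05, -0.26, 2.43, -0.02, 0.47, 1.61], [0.3, -0.18, 2.37, -0.28, 0.48, 2.05], [0.45, -0.09, 2.3, -0.41, 0.51, 2.31]]
```

```bash
cat >> h.py <<'E'
YAW=-.0355; Q=ori(YAW,.5,-1)
def kx(y): return .4495+.0355*(y-.170)
def look(f,y=None):
    """lift & look at the needle"""
    p=np.array(arm.get_tcp_pos()); arm.move_linear([p[0]-.01,p[1],.165],v=.25); arm.dwell(.25)
    d=grab('wrist',f); print(arm.get_clock()); return d
E
python3 - <<'E'
from h import *
arm.command_gripper(.038)
g=arm.get_gripper_width();print(g)
y0=.170
arm.movep([kx(y0),y0,.15],Q); arm.dwell(.15)
print(arm.get_tcp_pos())
print(arm.move_linear([kx(y0),y0,.105],v=.12,until_force=6),arm.get_wrist_force(),arm.get_tcp_pos())
y1=.107+.009-g/2
r=arm.move_linear([kx(y1),y1,.105],v=.07,until_force=6);print(r,arm.get_tcp_pos(),arm.get_wrist_force())
d=grab('wrist','w8a')
p=arm.get_tcp_pos(); arm.move_linear([kx(p[1]+.0095),p[1]+.0095,.105],v=.06)
look('w8')
E
```

```text
0.037741252658074625
[0.45017322 0.17022052 0.15139256]
False [-0.25738091 -0.82732201 -0.64479415] [0.4499511  0.17010645 0.10571992]
False [0.44718355 0.09716783 0.10533121] [-0.88621746  0.42580029  0.00744837]
16.075
```

View pics/w8.png

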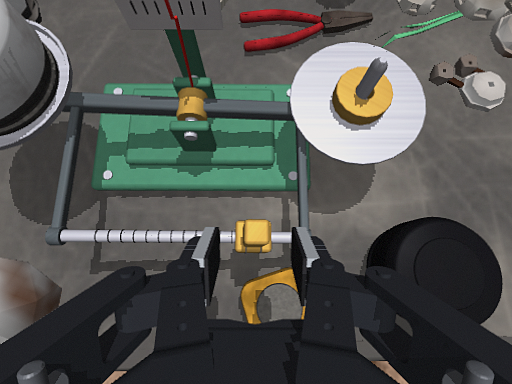

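```bash
cat >> h.py <<'E'
def needle(d,crop=None,x=.566,show=True):
    h=d['image'].astype(int); b,g,r=h[...,0],h[...,1],h[...,2]
    m=((r>70)&(r-g>50)&(r-b>40)).astype(np.uint8)
    pb=proj(d,[x,.160,.11]); pt=proj(d,[x,.160,.158])
    k=np.zeros_like(m); u0=int(min(pb[0],pt[0])-18);u1=int(max(pb[0],pt[0])+18);v0=max(0,int(pt[1]-8));v1=int(pb[1]+6)
    k[v0:v1,u0:u1]=m[v0:v1,u0:u1]
    n,l,st,c=cv2.connectedComponentsWithStats(k,connectivity=8)
    i=1+np.argmax(st[1:,4]); ys,xs=np.where(l==i)
    P=np.array([onx(d,u,v,x) for u,v in zip(xs,ys)]); 
    f=np.polyfit(P[:,2],P[:,1],1); 
    return -f[0],len(xs),(ys.min(),ys.max(),xs.min(),xs.max())
E
python3 - <<'E'
from h import *
d7=pickle.load(open('pics/w7.pkl','rb'));print(needle(d7))
d=pickle.load(open('pics/w8.pkl','rb'));print(needle(d))
arm.dwell(.7); d=grab('wrist','w9');print(needle(d),arm.get_clock())
cv2.imwrite('pics/c10.png',cv2.resize(d['image'][0:150,120:260],None,fx=4,fy=4,interpolation=2))
for r in rings(d,mn=100): print(r[0],r[3])
print(arm.get_tcp_pos())
E
```

```text
(np.float64(-0.07056991095977973), 63, (np.int64(63), np.int64(101), np.int64(250), np.int64(255)))
(np.float64(0.06885026705633572), 117, (np.int64(37), np.int64(86), np.int64(179), np.int64(192)))
(np.float64(0.07000946508433059), 112, (np.int64(42), np.int64(89), np.int64(181), np.int64(193))) 16.825
(267.5541401273885, 294.9808917197452) 1001.0
(253.4470606340412, 237.43013234841487) 892.0
(192.08366358432406, 105.63848524878907) 608.5
(363.5964167845356, 95.05972025774005) 1606.0
[0.43728661 0.10716359 0.16506063]
```

View pics/c10.png

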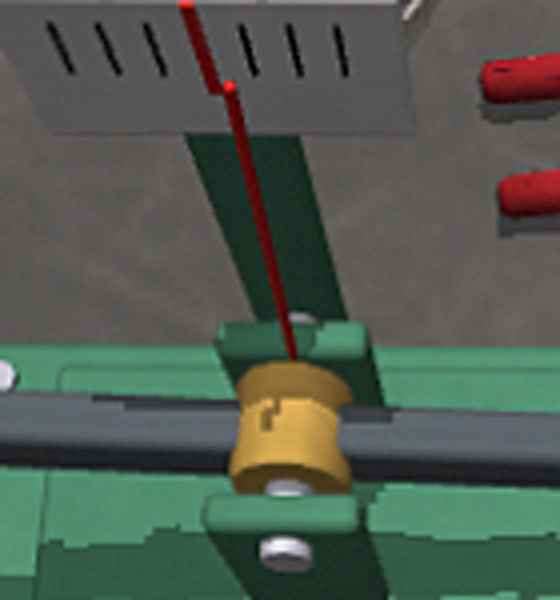

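```bash
cat >> h.py <<'E'
def adjust(frm,to,f):
    g=.0377; y=frm
    arm.move_linear([kx(y)-.003,y,.13],frame=Q if False else None,v=.2); print('dn',arm.move_linear([kx(y),y,.105],v=.1,until_force=6))
    sg=1 if to>frm else -1
    y1=to-sg*.009+sg*g/2
    print('push',arm.move_linear([kx(y1),y1,.105],v=.07,until_force=6)); arm.dwell(.15); p=arm.get_tcp_pos(); print(p,arm.get_wrist_force())
    y2=y1-sg*.0098
    arm.move_linear([kx(y2),y2,.105],v=.06)
    arm.move_linear([kx(y2)-.012,y2,.165],v=.25); arm.dwell(1.1)
    d=grab('wrist',f); print(needle(d),arm.get_clock(),arm.get_tcp_pos())
    cv2.imwrite(f'pics/{f}c.png',cv2.resize(d['image'][0:150,140:280],None,fx=4,fy=4,interpolation=2))
    for r in rings(d,mn=500): print(np.round(r[0],1),r[3])
E
python3 - <<'E'
from h import *
adjust(.107,.138,'w11')
E
```

```text
dn False
push False
[0.44859957 0.14758696 0.1049591 ] [-0.25975591 -0.76860114 -0.01259785]
(np.float64(-0.0263849166849102), 105, (np.int64(39), np.int64(87), np.int64(214), np.int64(225))) 20.2917 [0.43638374 0.13807108 0.16504093]
[285.3 297.2] 594.5
[251.8 234.2] 940.0
[225.3 103.7] 600.5
[409.7  82.1] 1825.0
```

View pics/w11.png

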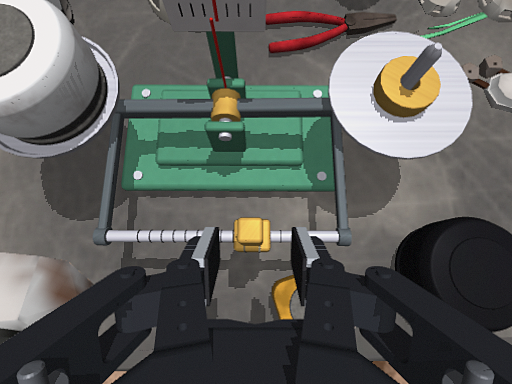

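```bash
python3 - <<'E'
from h import *
adjust(.138,.1325,'w12')
E
```

```text
dn False
push False
[0.44812253 0.1229099  0.10549144] [-1.00735465  0.60978801  0.19359026]
(np.float64(0.004140513605008828), 111, (np.int64(39), np.int64(87), np.int64(209), np.int64(220))) 23.4 [0.436186   0.13246364 0.1650492 ]
[281.2 296. ] 655.0
[254.9 234.3] 951.5
[219.3 103.7] 605.5
[399.7  85.7] 1747.5
```

View pics/w12c.png

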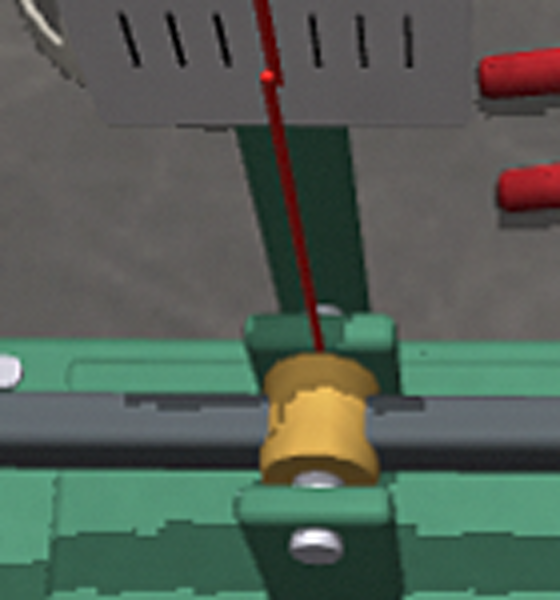

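```bash
python3 - <<'E'
from h import *
arm.move_linear([.42,.145,.21],v=.2); arm.dwell(.8)
d=grab('wrist','w13'); print(needle(d),arm.get_clock()); grab('side','s13')
s=cv2.imread('pics/s13.png')
a=cv2.resize(d['image'][0:150,190:330],(560,600),interpolation=2)
cv2.imwrite('pics/c13.png',a)
cv2.imwrite('pics/c14.png',cv2.resize(s[130:220,200:310],None,fx=7,fy=6.5,interpolation=2))
E
```

```text
(np.float64(0.004549371300473946), 60, (np.int64(61), np.int64(98), np.int64(231), np.int64(236))) 24.65
```

View pics/w13.png

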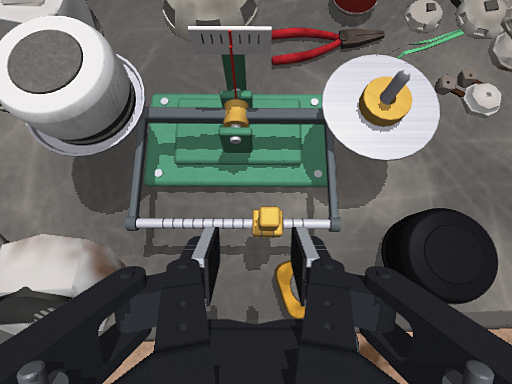

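View pics/c14.png

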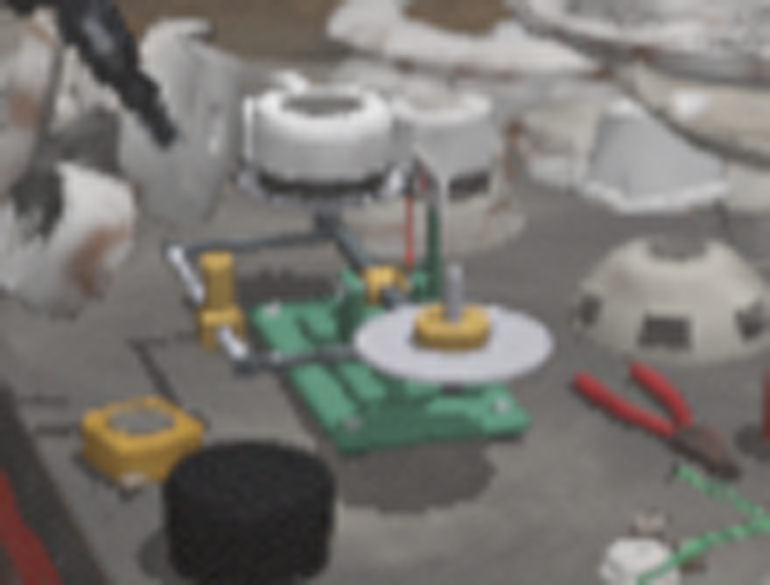

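The needle tip (231,33) stands on the red mark, and the tilt reads 0.004 twice, once from each of two viewpoints. The ring at (387,102) lies flat on the pan, and the gripper touches nothing. I'm handing in.

```bash
python3 - <<'E'
from h import *
arm.hand_in(); print(arm.get_clock())
E
```

```text
the job is handed in; nothing more can be done
the job is handed in; nothing more can be done
```

The cap is weighed and the job is handed in. One brass ring was enough: it lies flat over the right pan's post. The trim weight sits about 28 mm right of mid bar, after three light pushes (to about 53, 22 and 28 mm).

- **Level:** the needle stood on the red middle mark. The last two looks, from different viewpoints about 1 s apart with the gripper clear, measured a tilt of about +0.004 rad (limit 0.015). The same measurement read −0.071 and +0.070 at the two stops.
- **Bystanders:** the cap stayed in its pan. I did not touch the second ring, tape, tin or black cap.
- **Force:** while lowering the ring, one force stop (3 N) tripped early, and a sideways reading of about 4 N showed the bore brushing the post. I released it there, and later pictures show it seated flat.
- **Time:** about 25 s were used of the 72 s allowed.

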